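Clamp the cuvette through the sample port and start the reading

ROBOT

A 7-joint arm with a two-finger parallel gripper is mounted at the origin on the work surface. World frame = base frame: x ahead of the robot, y to its left, z up, the work surface at z = 0. Lengths are in m, angles in degrees, forces in N, time in s.
With the tool pointing down it reaches from about 0.425 to 0.875 m from the base axis. Payload 4.7 kg.
Tool frame: the origin (TCP) lies at the very end of the fingers, on their centre line; the grasp point (between the pads) lies env.grip_point_offset behind it (env.grip_point_offset is the distance from the TCP to the grasp point, in m); z points along the fingers, y is the direction in which the jaws open and shut (so a half turn about z gives the same grasp; the last joint's range is limited). The gripper opens to 87 mm and grips with 3 to 60 N. Pads are 19 mm wide; open, the fingers measure 117 mm over their backs; the gripper's body (75 mm by 190 mm) begins 51 mm behind the grasp point.
Start: joints at [77.871, 18.392, -4.016, 83.108, 1.295, 78.541, -3.26], TCP at [0.146, -0.634, 0.223] pointing down, gripper open.
Joint ranges: [-163.93, 163.93], [-17.29, 119.83], [-79.2, 71.16], [3.27, 140.29], [-89.18, 269.18], [5.43, 117.66], [-154.24, 154.24]. Speed limits (degrees/s): [147.25, 147.25, 180, 180, 180, 180, 180].

INTERFACE

Orientations are given as [roll, pitch, yaw] about the fixed x, y, z axes, in that order (R = Rz(yaw) Ry(pitch) Rx(roll)).
In Python, from cell import env gives the robot as it stands.
- The arm moves only by the tool send_rows, never from a script. Its argument "plan" is a list of rows, each a list of 7 numbers: the finger opening in mm, from 0 to 87, then the shift along the tool's x, y, z in mm, then the turn, a rotation vector about the tool's x, y, z in rad. A call has 1 to 12 rows; each row shifts and turns the commanded pose from where the row before left it, along the tool's axes as they then stand; what a row does not reach is not made up. A row lasts 1/10 s, in which the tool goes at most 50 mm and 8.59 degrees, less where a joint would pass 70% of its speed; a pose out of reach is approached as far as the arm can. A call is refused whole if a number of a shift passes 50 or a number of a turn 0.15, either way. A call with a gripper value outside its range is refused whole. The fingers move at their own pace and stop on an object; "grip_force" is the grip in N (left out, the last holds). Time passes only in rows, so rows that do not move let the fingers close. It gives the time, the measured TCP pose, the force and the opening at its end, in the units of the state.
- env.get_obs(): the state, without advancing time (a new reading comes with each control period).
- env.read_camera(name): name is "side" or "top"; returns the picture (420x560x3 uint8, red, green, blue); there is no depth.
- env.get_calibration(name): a dict with "fx", "fy", "cx", "cy" (pixels), "extrinsics" (4x4, takes a point from camera to world coordinates). Camera axes: x right, y down, z forward; pixel columns grow to the right and rows downward; lengths in m; the calibration is good to about 2 mm. A picture is of the moment at which its call begins. get_calibration takes no time and is no camera call.
- env.sign_off(): hands the job in, once; it reports no verdict.
Trained networks look in the newest picture that a camera, given by its name, has taken for a name from the list of things; names that differ only in an ending like _2 or _b are one class to them, and where a whole thing is asked for, a point or a joint stands for the part that bears it (a point fixed in the world has none). Each returns a list of dicts, best first, with "confidence" (0 to 1); they miss things now and then, are a little off and sometimes report something else, mostly with a low value. They report only what shows in the picture. A call takes as long as a camera call.
- env.regions_of(camera, query): "region" (420x560 bool, what is visible of it) and "rect" ([left, top, right, bottom] in pixels, round what is visible of it).
The state is a dict: "time_s": time; "qpos": joint angles; "joint_velocities": joint speeds; "effort": joint torques, N m; "tool_pos": TCP position; "tool_rot": TCP orientation; "force": force on the tool from outside, world axes, zero at the start; "wrist_torque": the same for the moment, N m; "grip_width": finger opening in m.
Only numpy, scipy, OpenCV 4.12 (cv2) and the standard library are available. Lean on these libraries where they do the work, as an engineer would, in place of code of your own. Each camera call takes 0.05 s, during which the arm holds its last target. There are 200 camera calls.

TASK

A capped cuvette stands in the cell holder of the open photometer: reach down through the sample port and press the holder's clamp lever fully down, without touching the port's frame or the cuvette. Then push the sliding cover fully shut over the port by its rib and press the round start key on the front panel all the way in, once the cover is shut. Pick nothing up, and leave the things standing on and around the instrument where they are.

Things in the scene. Friction and masses are not known exactly. Their poses are not given: they have to be found in the camera images.
- photometer: white bench photometer, fixed, 280 mm deep (its x) x 300 wide (its y), top deck at z 135. Origin: centre of its underside, on the bench; x points from its front to its back, y to its left, z up. All offsets below are (x, y, z) in mm in this frame. A 145 high strip runs along the back from x 88. The front panel (x -140 to -60) slopes up from z 98 to 114: display left, six small keys mid, start key right
- port_frame: dark frame lining the sample port, not to be touched: walls 6 mm thick from z 60 to 143, 8 mm proud of the deck; clear opening x -38 to 58, y -125 to -9. Compartment floor at z 60. Cover rails, 8 mm wide, tops at z 150, run along y outside it at x -55 and 75. Its origin and axes are the photometer's
- clamp_lever (a joint): lever angle, rad: 0 raised (0.65 above level), 0.65 fully down, level, at its stop; starts at 0 to 0.2. Steel lever inside the port, 48 mm long from its pivot at (10, -50, 107) towards -y, wholly below the frame's top; the last 16 mm is a thumb pad 18 mm wide, 8 mm thick. Friction of about 4 N at the pad; stays where left
- lever_pad (a point): middle of the upper face of the lever's thumb pad, 40 mm from the pivot; moves with the lever; fully down it is at (10, -90, 111), 32 mm below the top of the frame
- cover (a joint): travel of the sliding cover, m: 0 parked left (port open), 0.142 fully shut at its stop; starts at 0 to 0.008 and slides along the photometer's -y. Grey plate 118 mm (x) x 130 mm (y), upper face at z 151, with an upright rib. Sliding friction about 1.5 N; stays where left
- cover_rib (a point): middle of the top edge of the cover's rib, z 174; the rib is 80 mm long (x), 10 mm thick (y), stands 23 mm above the plate, 25 mm left (+y) of the plate's middle. At cover travel 0 it is at (10, 100, 174); it moves with the cover. Push its left (+y) face towards -y
- start_key (a joint): travel of the start key, m: 0 out, 0.004 fully in; springs back; about 1.2 N to start moving, 4.4 N fully in
- start_top (a point): middle of the upper face of the start key: a lone round grey key 28 mm across at the right of the front panel, 8 mm proud of it, at (-102, -65, 114); it moves square to the sloping panel
- cuvette: capped clear cuvette, 12.5 mm square, 52 mm tall with its white cap, loose in a close socket of the holder at (10, -32); origin: centre of its underside, at z 87; cap top at z 139. Must be neither touched nor lifted
- cuvette_rack: low blue rack, 120 x 50 x 28 mm, carrying three capped cuvettes to 56 mm height; bystander; origin: centre of its underside
- amber_bottle: amber glass bottle, 60 mm across, 120 mm tall; bystander; origin: centre of its underside
- beaker: glass beaker, 66 mm across, 75 mm tall; bystander; origin: centre of its underside
- marker: marker pen lying flat, 130 x 13 mm; bystander; origin: centre of its underside
- vial: small glass vial, 22 mm across, 42 mm tall, standing on the photometer's rear strip; bystander; origin: centre of its underside
- cuvette_box: blue-lidded box, 46 x 77 x 36 mm, on the photometer's rear strip; bystander; origin: centre of its underside
- media_bottle: bottle of blue medium, 86 mm across, 170 mm tall; bystander; origin: centre of its underside
- tip_box: pipette tip box, 87 x 122 x 85 mm; bystander; origin: centre of its underside

How it is judged:
By the outcome, as a careful person would: the job done as asked, in the order asked, and still so for the second after the job is handed in, with the robot touching nothing.
It also fails if it takes over 48 s, if anything falls off the work surface, if the arm or the gripper's body presses on something with over 40 N, if the wrist force passes 120 N, or if a joint passes its speed limit or range.

## Working session

There is one attempt and no reset: what is moved stays moved. The work goes in short steps, Python scripts to look and compute and a tool call to move; the robot and the scene stay as the last step left them, time stands still between calls to the robot, and variables do not carry over. Pictures are saved under pics/ and viewed, about 8 in all and at most 12, crops included, and the job is handed in when it is done.

Besides the shell and the picture viewer there is one more tool, called as name(argument=value, ...) on one line, values as JSON. send_rows: Moves the arm, as the interface text tells. Its arguments: {"type":"object","properties":{"plan":{"type":"array"},"grip_force":{"type":"number"}},"required":["plan"]}

```bash
mkdir -p pics
python3 - <<'E'
from cell import env
import cv2,numpy as np
np.set_printoptions(precision=4,suppress=True)
for c in("side","top"):
    im=env.read_camera(c); cv2.imwrite(f"pics/{c}0.png",im[:,:,::-1])
    k=env.get_calibration(c); print(c,k)
    for q in("photometer","port_frame","cover","cover_rib","start_key","lever_pad","cuvette"):
        for r in env.regions_of(c,q)[:2]: print(q,round(r["confidence"],2),r["rect"],np.argwhere(r["region"]).mean(0)[::-1])
o=env.get_obs();print(o, env.grip_point_offset)
E
```

```text
side {'fx': 395.79667638984927, 'fy': 395.79667638984927, 'cx': 285.75660881149713, 'cy': 210.30349578134363, 'extrinsics': array([[-0.9818, -0.1521,  0.1139,  0.443 ],
       [-0.1894,  0.7358, -0.6501,  0.7421],
       [ 0.0151, -0.6599, -0.7512,  0.9632],
       [ 0.    ,  0.    ,  0.    ,  1.    ]])}
photometer 0.75 [220.2, 165.8, 331.3, 281.3] [276.7702 227.1784]
port_frame 0.75 [258.3, 174.3, 298.9, 206.8] [276.4052 185.6022]
port_frame 0.39 [248.6, 393.2, 294.2, 416.7] [270.6053 405.3059]
cover 0.59 [239.0, 202.9, 291.7, 247.8] [270.2314 225.0462]
cover_rib 0.7 [243.3, 203.9, 294.1, 248.0] [270.004  225.4044]
cover_rib 0.21 [312.6, 199.9, 319.9, 205.1] [314.1053 201.2105]
start_key 0.37 [308.7, 197.6, 319.4, 206.6] [314.1017 201.1017]
lever_pad 0.39 [275.5, 184.4, 281.9, 199.8] [277.3148 190.6111]
top {'fx': 508.65962699670195, 'fy': 508.65962699670195, 'cx': 279.17787743756054, 'cy': 210.2446274475703, 'extrinsics': array([[-0.0015, -0.9956,  0.0932,  0.4145],
       [-0.9999,  0.0028,  0.0133, -0.0087],
       [-0.0135, -0.0932, -0.9956,  1.8655],
       [ 0.    ,  0.    ,  
[... 407 characters left out ...]
0.51 [294.2, 231.9, 301.9, 240.5] [299.0667 234.4444]
start_key 0.33 [231.4, 162.5, 325.0, 247.1] [278.4788 208.1091]
lever_pad 0.46 [293.8, 198.9, 304.7, 207.5] [297.9412 201.902 ]
{'time_s': 0.8, 'qpos': array([77.8689, 18.3906, -4.0178, 83.1065,  1.295 , 78.5416, -3.2612]), 'joint_velocities': array([-0.0307, -0.0688,  0.0142, -0.0115,  0.0441,  0.0379, -0.0535]), 'effort': array([ -0.0003, -49.105 ,  -0.4031, -31.2757,  -0.0634,   0.0334,
        -0.    ]), 'tool_pos': array([ 0.1455, -0.6335,  0.2226]), 'tool_rot': array([179.9935,   0.0022,  12.9403]), 'force': array([ 0.1   , -0.3103, -0.4678]), 'wrist_torque': array([0.031 , 0.0213, 0.0164]), 'grip_width': 0.08693052991741508} 0.0187
```

Run:
```python
import cv2,numpy as np
a=cv2.imread("pics/side0.png")[140:300,190:370]; b=cv2.imread("pics/top0.png")[140:270,200:350]
cv2.imwrite("pics/s1.png",cv2.resize(a,None,fx=3.7,fy=3.7,interpolation=3)); cv2.imwrite("pics/t1.png",cv2.resize(b,None,fx=4.5,fy=4.5,interpolation=3))
```

```text
(no output)
```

View pics/top0.png

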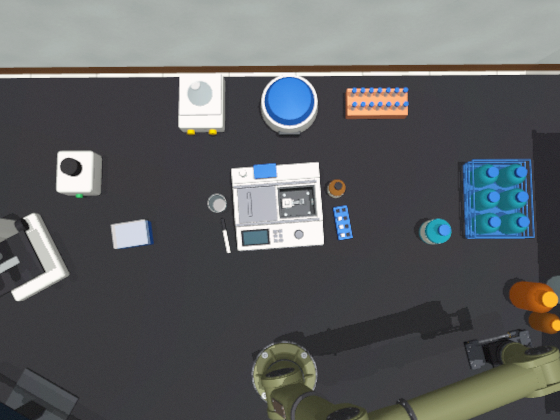

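View pics/t1.png

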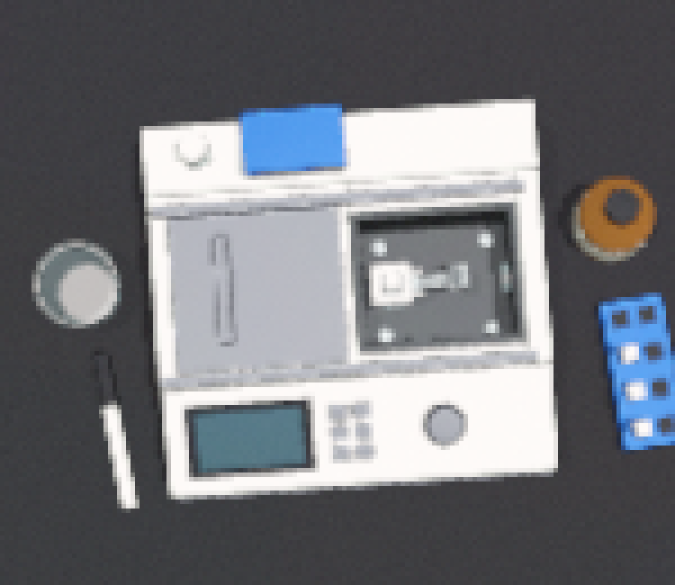

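View pics/s1.png

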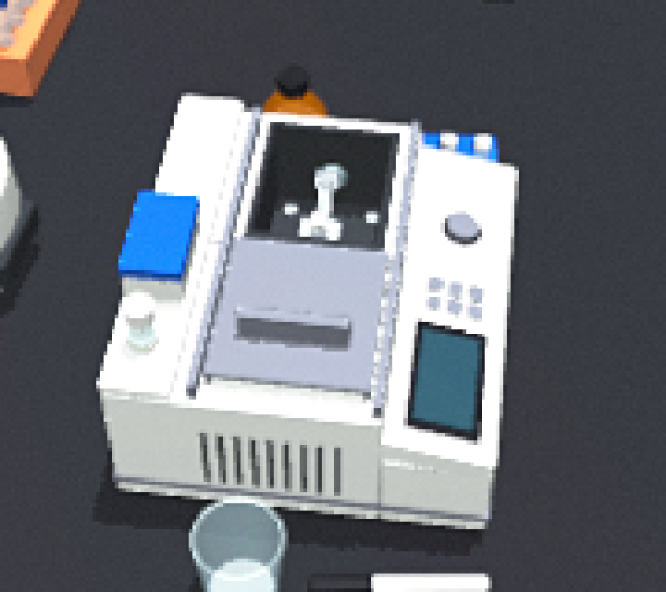

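```bash
cat > fit.py <<'E'
from cell import env
import numpy as np
from scipy.optimize import least_squares
K={c:env.get_calibration(c) for c in("side","top")}
def proj(c,P):
    k=K[c];E=np.linalg.inv(k["extrinsics"]);q=E[:3,:3]@P+E[:3,3]
    return np.array([k["fx"]*q[0]/q[2]+k["cx"],k["fy"]*q[1]/q[2]+k["cy"]])
def w(p,o):
    c,s=np.cos(p[2]),np.sin(p[2]);x,y,z=np.array(o)/1000
    return np.array([p[0]+c*x-s*y,p[1]+s*x+c*y,z])
E
python3 - <<'E'
from fit import *
T=[(556,471,-140,-150,98),(172,497,-140,150,98),(142,127,140,150,145),(534,100,140,-150,145),(444,425,-102,-65,114),(518,202,64,-131,143),(527,340,-44,-131,143),(223,290,10,'r',174)]
S=[(463,226,-102,-65,114),(100,383,140,150,145),(182,95,140,-150,145),(490,462,-140,150,98),(518,168,-140,-150,98),(272,122,64,-131,143),(412,130,-44,-131,143),(238,310,50,'r',174),(350,317,-30,'r',174)]
L=[("top",(a+.5)/4.5-.5+200,(b+.5)/4.5-.5+140,*o) for a,b,*o in T]+[("side",(a+.5)/3.7-.5+190,(b+.5)/3.7-.5+140,*o) for a,b,*o in S]
def f(p):
    return np.array([proj(c,w(p,(x,100-1000*p[3]if y=='r' else y,z)))-(u,v) for c,u,v,x,y,z in L]).ravel()
r=least_squares(f,[.7,0,0,.004],loss='soft_l1',x_scale=[.01,.01,.01,.01]);p=r.x
print(p,np.degrees(p[2]));print(f(p).reshape(-1,2).round(1).tolist())
for m in("top","side"):
    LL=L;L=[l for l in LL if l[0]==m];print(m,least_squares(f,p,x_scale=.01).x);L=LL
np.save("pose.npy",p)
for n,o in dict(lever=(10,-95,111),rib=(10,125,158),ribend=(10,-22,158),key=(-102,-65,114)).items():
    q=w(p,o);print(n,q,np.hypot(*q[:2]))
E
```

```text
[0.59174047 0.02062343 0.0666557  0.00627604] 3.8190903945077985
[[0.3, -0.3], [-0.7, -0.1], [-0.2, 0.2], [-0.0, 0.1], [0.1, 0.5], [-0.4, -0.2], [-0.0, 0.6], [-0.1, -0.5], [0.7, -1.0], [-1.0, -0.1], [0.4, -0.7], [1.4, 1.0], [-0.2, -0.6], [-0.3, -0.9], [-2.5, 0.4], [-0.2, -0.8], [0.3, 0.6]]
top [0.59188347 0.02016098 0.06765168 0.00610615]
side [0.59133237 0.02113526 0.06311081 0.00652517]
lever [ 0.60804587 -0.07349954  0.111     ] 0.6124720059563266
rib [0.59339247 0.14601191 0.158     ] 0.6110925457719825
ribend [ 0.6031836  -0.00066165  0.158     ] 0.603183965233073
key [ 0.49429639 -0.05102607  0.114     ] 0.4969231146308451
```

send_rows(plan=[[0, 0, 0, -40, 0, 0, 0.15], [0, 0, 0, -40, 0, 0, 0.009], [0, 36, -17, 0, 0, 0, 0], [0, 36, -17, 0, 0, 0, 0], [0, 36, -17, 0, 0, 0, 0], [0, 36, -17, 0, 0, 0, 0], [0, 36, -17, 0, 0, 0, 0], [0, 36, -17, 0, 0, 0, 0], [0, 36, -17, 0, 0, 0, 0], [0, 36, -17, 0, 0, 0, 0]], grip_force=20)

```text
time_s: 1.8
tool_pos: [0.425, -0.4777, 0.3028]
tool_rot: [180.0, -0.0, 3.8]
force: [1.4, -0.6, -0.7]
grip_width: 0.0151
```

send_rows(plan=[[0, 21, -39, 0, 0, 0, 0], [0, 21, -39, 0, 0, 0, 0], [0, 21, -39, 0, 0, 0, 0], [0, 21, -39, 0, 0, 0, 0], [0, 21, -39, 0, 0, 0, 0], [0, 21, -39, 0, 0, 0, 0], [0, 21, -39, 0, 0, 0, 0], [0, 21, -39, 0, 0, 0, 0], [0, 21, -39, 0, 0, 0, 0], [0, 21, -39, 0, 0, 0, 0], [0, 0, 0, 40, 0, 0, 0], [0, 0, 0, 40, 0, 0, 0]])

```text
time_s: 3.0
tool_pos: [0.6088, -0.0728, 0.223]
tool_rot: [180.0, -0.2, 4.1]
force: [0.4, -0.2, -0.7]
grip_width: 0.0005
```

Run:
```python
from fit import *
import cv2
p=np.load("pose.npy");o=env.get_obs();print(o["tool_pos"],o["tool_rot"],o["grip_width"],o["qpos"],o["force"])
q=o["tool_pos"]-w(p,(0,0,0));c,s=np.cos(p[2]),np.sin(p[2]);print("in photometer",q[0]*c+q[1]*s,-q[0]*s+q[1]*c)
ims=[]
for n,(y,x) in dict(side=(140,190),top=(140,210)).items():
    im=env.read_camera(n)[y:y+150,x:x+140,::-1];ims.append(cv2.resize(im,None,fx=2.8,fy=2.8,interpolation=3));print(proj(n,o["tool_pos"])-(x,y))
cv2.imwrite("pics/c2.png",np.hstack(ims))
```

```text
[ 0.60883554 -0.07282143  0.22301836] [179.9760973   -0.2242617    4.07182829] 0.0004922870495777672 [ 27.72780236  15.82265945 -28.33867716  88.07680215   7.61628637
  77.79538973 -87.21415053] [ 0.3604074  -0.18994374 -0.73249484]
in photometer 0.010833086897720473 -0.0943759880446115
[88.74617251 21.41126253]
[95.67641262 57.74291932]
```

View pics/c2.png

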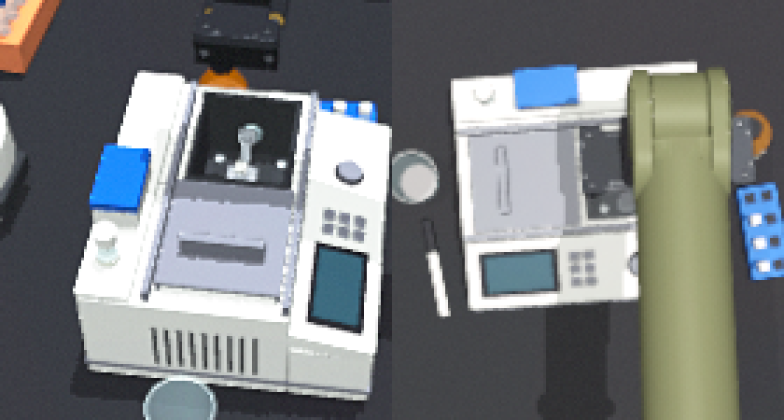

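Run:
```python
from fit import *
import cv2
im=env.read_camera("side")[90:225,220:330,::-1];im=cv2.resize(im,None,fx=5,fy=4.4,interpolation=3)
im=cv2.convertScaleAbs(im,alpha=1.6,beta=25)
cv2.imwrite("pics/c3.png",im)
```

```text
(no output)
```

View pics/c3.png

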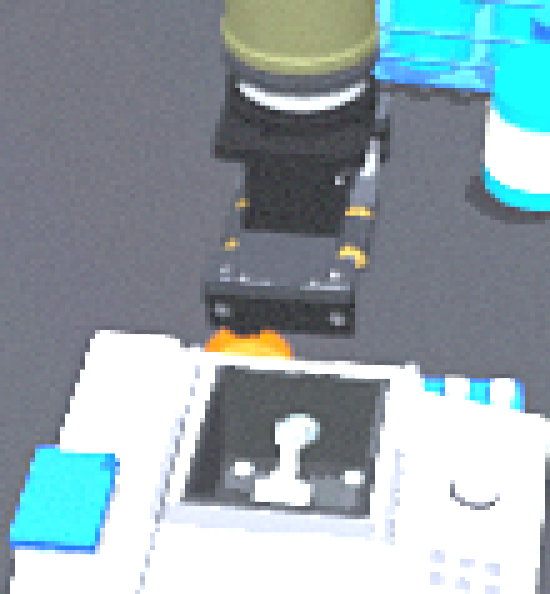

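send_rows(plan=[[0, 0, 0, 30, 0, 0, 0], [0, 0, 0, 30, 0, 0, 0], [0, 0, 0, 10, 0, 0, 0], [0, 0, 0, 8, 0, 0, 0], [0, 0, 0, 5, 0, 0, 0], [0, 0, 0, 5, 0, 0, 0], [0, 0, 0, 5, 0, 0, 0], [0, 0, 0, 5, 0, 0, 0], [0, 0, 0, 5, 0, 0, 0], [0, 0, 0, 4, 0, 0, 0], [0, 0, 0, 0, 0, 0, 0]])

```text
time_s: 4.25
tool_pos: [0.6088, -0.0832, 0.1173]
tool_rot: [179.4, -0.2, 3.5]
force: [1.6, -10.7, 1.6]
grip_width: 0.0003
```

send_rows(plan=[[0, 0, 0, -10, 0, 0, 0], [0, 0, 0, -15, 0, 0, 0], [0, 0, 0, -20, 0, 0, 0], [0, 0, 0, -40, 0, 0, 0], [0, 0, 0, -40, 0, 0, 0], [0, 0, 0, 0, 0, 0, 0]])

```text
time_s: 4.85
tool_pos: [0.6109, -0.074, 0.2485]
tool_rot: [179.9, -0.7, 3.9]
force: [1.8, 1.0, 0.5]
grip_width: 0.0008
```

Run:
```python
from fit import *
import cv2
p=np.load("pose.npy");o=env.get_obs();print(o["tool_pos"],o["tool_rot"],o["force"],o["time_s"])
im=env.read_camera("side")
P=[proj("side",w(p,(10,-50-40*np.cos(a)+4*np.sin(a),107+40*np.sin(a)+4*np.cos(a)))) for a in(.65,.45,.2,0)]
for r in env.regions_of("side","lever_pad"):print(r["confidence"],r["rect"],np.argwhere(r["region"]).mean(0)[::-1])
print(np.array(P))
im=np.ascontiguousarray(cv2.resize(im[165:215,250:310,::-1],None,fx=10,fy=10,interpolation=3))
im=cv2.convertScaleAbs(im,alpha=1.3,beta=10)
for q in P: cv2.circle(im,(int((q[0]-250+.5)*10),int((q[1]-165+.5)*10)),3,(0,0,255),-1)
cv2.imwrite("pics/c4.png",im)
```

```text
[ 0.61094676 -0.07397704  0.24852722] [179.89546635  -0.701296     3.91804766] [1.77415919 1.01676559 0.46358631] 4.85
0.5 [276.7, 186.9, 283.7, 201.9] [277.61428571 191.92857143]
0.39 [244.0, 276.4, 268.2, 306.7] [253.94314869 290.43586006]
[[278.2849882  187.55021613]
 [278.50654602 187.90988361]
 [278.69056405 189.08296217]
 [278.75809907 190.54444407]]
```

View pics/c4.png

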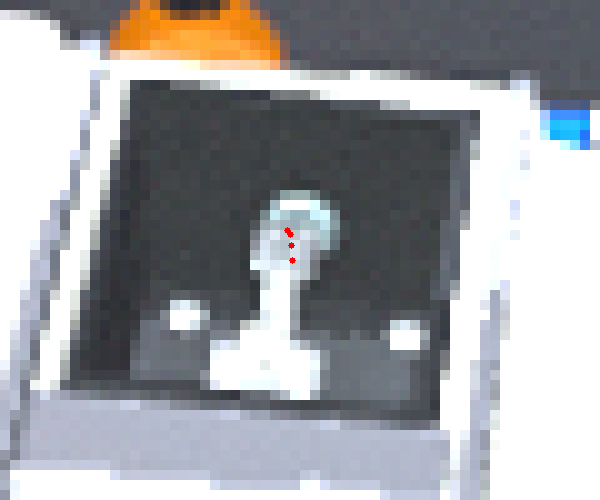

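send_rows(plan=[[0, -2, -6, 10, 0, -0.012, 0], [0, -2, -6, 10, 0, 0, 0], [0, 0, 0, 20, 0, 0, 0], [0, 0, 0, 0, 0, 0, 0], [0, 0, 0, 0, 0, 0, 0]])

```text
time_s: 5.45
tool_pos: [0.6011, -0.0633, 0.199]
tool_rot: [-180.0, 0.9, 3.9]
force: [0.8, -0.0, 0.9]
grip_width: 0.0004
```

```bash
cat >> fit.py <<'E'
def where():
    p=np.load("pose.npy");o=env.get_obs();q=o["tool_pos"]-w(p,(0,0,0));c,s=np.cos(p[2]),np.sin(p[2])
    print("phot mm",np.round(1000*np.array([q[0]*c+q[1]*s,-q[0]*s+q[1]*c,q[2]]),1),o["tool_rot"].round(2),"F",o["force"].round(1),"t",o["time_s"],"yaw",np.degrees(p[2]))
E
python3 -c "from fit import *;where()"
```

```text
phot mm [  3.7 -84.4 199. ] [-179.95    0.87    3.86] F [ 0.8 -0.   0.9] t 5.45 yaw 3.8190903945077985
```

send_rows(plan=[[0, 5, 0, 0, 0, 0.014, 0], [0, 0, 0, 20, 0, 0, 0], [0, 0, 0, 20, 0, 0, 0], [0, 0, 0, 5, 0, 0, 0], [0, 0, 0, 0, 0, 0, 0]])

```text
time_s: 5.95
tool_pos: [0.6071, -0.0635, 0.1553]
tool_rot: [-180.0, -0.1, 3.8]
force: [0.3, 0.5, 0.2]
grip_width: 0.0006
```

```bash
python3 -c "from fit import *;where()"
```

```text
phot mm [  9.7 -84.9 155.3] [-1.7999e+02 -9.0000e-02  3.8200e+00] F [0.3 0.5 0.2] t 5.95 yaw 3.8190903945077985
```

send_rows(plan=[[0, 0, 0, 6, 0, 0, 0], [0, 0, 0, 4, 0, 0, 0], [0, 0, 0, 4, 0, 0, 0], [0, 0, 0, 3, 0, 0, 0], [0, 0, 0, 3, 0, 0, 0], [0, 0, 0, 3, 0, 0, 0]])

```text
time_s: 6.55
tool_pos: [0.6073, -0.0634, 0.1324]
tool_rot: [180.0, -0.1, 3.8]
force: [0.9, 0.1, -0.5]
grip_width: 0.0006
```

send_rows(plan=[[0, 0, 0, 3, 0, 0, 0], [0, 0, 0, 3, 0, 0, 0], [0, 0, 0, 3, 0, 0, 0], [0, 0, 0, 0, 0, 0, 0]])

```text
time_s: 6.95
tool_pos: [0.6072, -0.0635, 0.1233]
tool_rot: [180.0, -0.1, 3.8]
force: [-0.3, -0.4, 0.9]
grip_width: 0.0005
```

send_rows(plan=[[0, 0, 0, 3, 0, 0, 0], [0, 0, 0, 3, 0, 0, 0], [0, 0, 0, 2, 0, 0, 0], [0, 0, 0, 0, 0, 0, 0]])

```text
time_s: 7.35
tool_pos: [0.6075, -0.0639, 0.1154]
tool_rot: [180.0, -0.1, 3.8]
force: [-0.8, -1.6, 1.6]
grip_width: 0.0007
```

send_rows(plan=[[0, 0, 0, 2, 0, 0, 0], [0, 0, 0, 2, 0, 0, 0], [0, 0, 0, 2, 0, 0, 0], [0, 0, 0, 2, 0, 0, 0], [0, 0, 0, 0, 0, 0, 0]])

```text
time_s: 7.85
tool_pos: [0.6078, -0.0641, 0.1107]
tool_rot: [179.9, -0.2, 3.8]
force: [-5.9, -2.6, 18.8]
grip_width: 0.0008
```

```bash
python3 -c "from fit import *;where()"
```

```text
phot mm [ 10.4 -85.6 110.7] [179.89  -0.18   3.81] F [-5.9 -2.6 18.8] t 7.85 yaw 3.8190903945077985
```

send_rows(plan=[[0, 0, 0, 1.5, 0, 0, 0], [0, 0, 0, 0, 0, 0, 0]])

```text
time_s: 8.05
tool_pos: [0.6079, -0.0641, 0.1105]
tool_rot: [179.9, -0.2, 3.8]
force: [-9.1, -2.2, 25.1]
grip_width: 0.0006
```

send_rows(plan=[[0, 0, 0, -5, 0, 0, 0], [0, 0, 0, -10, 0, 0, 0], [0, 0, 0, -20, 0, 0, 0], [0, 0, 0, -30, 0, 0, 0], [0, 0, 0, -40, 0, 0, 0], [0, 0, 0, -30, 0, 0, 0], [0, 0, 0, 0, 0, 0, 0]])

```text
time_s: 8.75
tool_pos: [0.6094, -0.0622, 0.2457]
tool_rot: [180.0, -0.5, 3.9]
force: [0.4, -0.0, 0.2]
grip_width: 0.0001
```

Run:
```python
from fit import *
import cv2
where()
im=env.read_camera("side")
im=cv2.resize(im[165:215,250:310,::-1],None,fx=10,fy=10,interpolation=3)
cv2.imwrite("pics/c5.png",cv2.convertScaleAbs(im,alpha=1.3,beta=10))
```

```text
phot mm [ 12.1 -83.8 245.7] [179.98  -0.54   3.89] F [ 0.4 -0.   0.2] t 8.75 yaw 3.8190903945077985
```

View pics/c5.png

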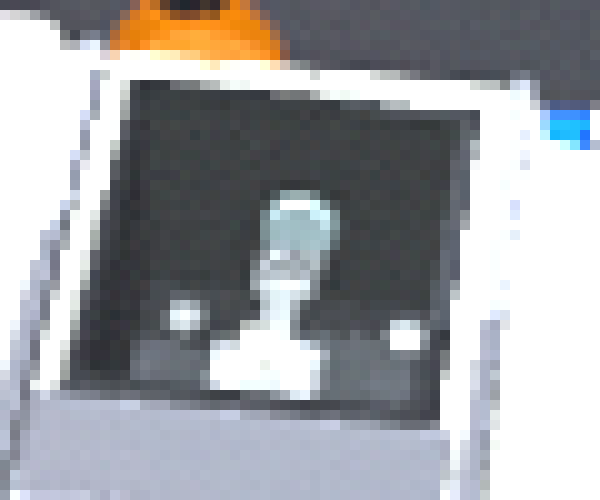

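send_rows(plan=[[0, 0, -30, 0, 0, 0, 0], [0, 0, -38, 0, 0, 0, 0], [0, 0, -38, 0, 0, 0, 0], [0, 0, -38, 0, 0, 0, 0], [0, 0, -38, 0, 0, 0, 0], [0, 0, -30, 0, 0, 0, 0], [0, 0, 0, 20, 0, 0, 0], [0, 0, 0, 20, 0, 0, 0], [0, 0, 0, 10, 0, 0, 0], [0, 0, 0, 0, 0, 0, 0], [0, 0, 0, 0, 0, 0, 0]])

```text
time_s: 9.9
tool_pos: [0.5929, 0.148, 0.1908]
tool_rot: [-180.0, -0.1, 3.8]
force: [0.7, -1.4, 0.1]
grip_width: 0.0003
```

```bash
python3 -c "from fit import *;where()"
```

```text
phot mm [  9.6 127.  190.8] [-1.7999e+02 -7.0000e-02  3.8100e+00] F [ 0.7 -1.4  0.1] t 9.9 yaw 3.8190903945077985
```

send_rows(plan=[[0, 0, 0, 12, 0, 0, 0], [0, 0, 0, 12, 0, 0, 0], [0, 0, 0, 7, 0, 0, 0], [0, 0, 0, 0, 0, 0, 0], [0, 0, 6, 0, 0, 0, 0], [0, 0, 6, 0, 0, 0, 0], [0, 0, 6, 0, 0, 0, 0], [0, 0, 8, 0, 0, 0, 0], [0, 0, 10, 0, 0, 0, 0], [0, 0, 10, 0, 0, 0, 0]])

```text
time_s: 10.9
tool_pos: [0.5966, 0.1017, 0.1604]
tool_rot: [-180.0, -0.2, 3.8]
force: [1.5, 1.7, 0.6]
grip_width: 0.0003
```

```bash
python3 -c "from fit import *;where()"
```

```text
phot mm [ 10.2  80.6 160.4] [-179.98   -0.19    3.84] F [1.5 1.7 0.6] t 10.9 yaw 3.8190903945077985
```

Pushing with about 1.7 N, as expected. About 100 mm to go.

send_rows(plan=[[0, 0, 10, 0, 0, 0, 0], [0, 0, 10, 0, 0, 0, 0], [0, 0, 10, 0, 0, 0, 0], [0, 0, 10, 0, 0, 0, 0], [0, 0, 10, 0, 0, 0, 0], [0, 0, 10, 0, 0, 0, 0], [0, 0, 10, 0, 0, 0, 0], [0, 0, 10, 0, 0, 0, 0], [0, 0, 6, 0, 0, 0, 0], [0, 0, 4, 0, 0, 0, 0], [0, 0, 0, 0, 0, 0, 0]])

```text
time_s: 12.0
tool_pos: [0.6018, 0.0112, 0.1597]
tool_rot: [179.9, -0.1, 3.8]
force: [-0.8, -0.5, -0.5]
grip_width: 0.0003
```

```bash
python3 -c "from fit import *;where()"
```

```text
phot mm [  9.4 -10.1 159.7] [ 1.7994e+02 -5.0000e-02  3.7700e+00] F [-0.8 -0.5 -0.5] t 12.0 yaw 3.8190903945077985
```

send_rows(plan=[[0, 0, 3, 0, 0, 0, 0], [0, 0, 3, 0, 0, 0, 0], [0, 0, 3, 0, 0, 0, 0], [0, 0, 2, 0, 0, 0, 0], [0, 0, 2, 0, 0, 0, 0], [0, 0, 0, 0, 0, 0, 0]])

```text
time_s: 12.6
tool_pos: [0.6029, -0.0011, 0.1598]
tool_rot: [180.0, -0.1, 3.8]
force: [-0.4, 1.0, 0.2]
grip_width: 0.0
```

send_rows(plan=[[0, 0, 2, 0, 0, 0, 0], [0, 0, 2, 0, 0, 0, 0], [0, 0, 2, 0, 0, 0, 0], [0, 0, 2, 0, 0, 0, 0], [0, 0, 2, 0, 0, 0, 0], [0, 0, 0, 0, 0, 0, 0]])

```text
time_s: 13.2
tool_pos: [0.6034, -0.0062, 0.16]
tool_rot: [-179.7, -0.1, 4.0]
force: [-1.9, 8.7, 0.4]
grip_width: 0.0006
```

```bash
python3 -c "from fit import *;where()"
```

```text
phot mm [  9.8 -27.5 160. ] [-1.7969e+02 -1.1000e-01  4.0000e+00] F [-1.9  8.7  0.4] t 13.2 yaw 3.8190903945077985
```

send_rows(plan=[[0, 0, 3, 0, 0, 0, 0], [0, 0, 0, 0, 0, 0, 0]])

```text
time_s: 13.4
tool_pos: [0.6033, -0.0062, 0.16]
tool_rot: [-179.5, -0.1, 4.1]
force: [-1.6, 12.8, -0.6]
grip_width: 0.0008
```

send_rows(plan=[[0, 0, -8, 0, 0, 0, 0], [0, 0, -8, 0, 0, 0, 0], [0, 0, 0, -20, 0, 0, 0], [0, 0, 0, -30, 0, 0, 0], [0, -30, 10, -10, 0, 0, 0], [0, -30, 20, 0, 0, 0, 0], [0, -30, 15, 0, 0, 0, 0], [0, -30, 5, 0, 0, 0, 0], [0, 0, 0, 0, 0, 0.1, 0], [0, 0, 0, 0, 0, 0.097, 0], [0, 0, 0, 0, 0, 0, 0], [0, 0, 0, 0, 0, 0, 0]])

```text
time_s: 14.6
tool_pos: [0.4863, -0.0563, 0.2206]
tool_rot: [179.9, -11.4, 3.8]
force: [0.2, -0.7, 1.2]
grip_width: 0.0004
```

Run:
```python
from fit import *
import cv2
where();p=np.load("pose.npy")
im=env.read_camera("side")
print([proj("side",w(p,(x,y,z)))-(190,130) for x,y,z in((10,-42,174),(-102,-65,114))])
cv2.imwrite("pics/c6.png",cv2.resize(im[130:280,190:360,::-1],None,fx=4,fy=4,interpolation=3))
```

```text
phot mm [-110.3  -69.7  220.6] [179.89 -11.4    3.78] F [ 0.2 -0.7  1.2] t 14.6 yaw 3.8190903945077985
[array([86.47817736, 57.04825964]), array([125.49526065,  69.69737236])]
```

View pics/c6.png

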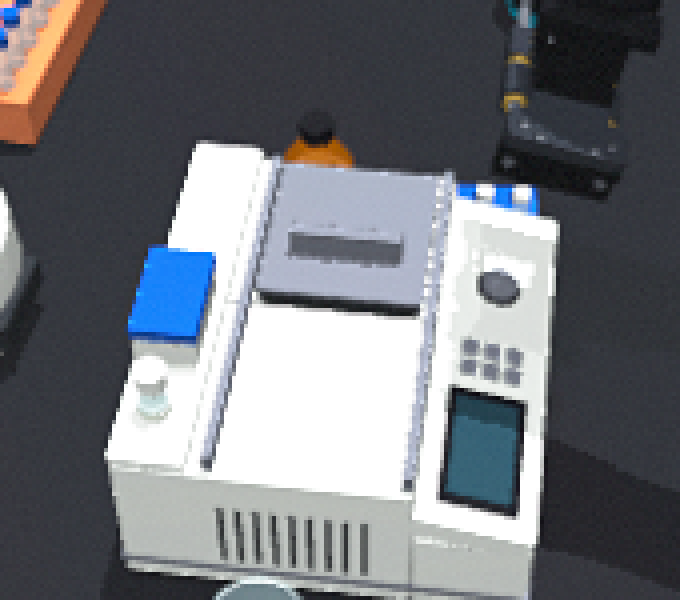

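send_rows(plan=[[0, -6, -2, 20, 0, 0, 0], [0, -6, -3, 30, 0, 0, 0], [0, -1, 0, 25, 0, 0, 0], [0, 0, 0, 12, 0, 0, 0], [0, 0, 0, 5, 0, 0, 0], [0, 0, 0, 0, 0, 0, 0], [0, 0, 0, 0, 0, 0, 0]])

```text
time_s: 15.35
tool_pos: [0.4924, -0.0502, 0.1281]
tool_rot: [180.0, -11.5, 3.8]
force: [-0.7, -0.1, 0.9]
grip_width: 0.0003
```

```bash
python3 -c "from fit import *;where()"
```

```text
phot mm [-103.8  -64.   128.1] [179.99 -11.48   3.84] F [-0.7 -0.1  0.9] t 15.35 yaw 3.8190903945077985
```

send_rows(plan=[[0, 0, 0, 6, 0, 0, 0], [0, 0, 0, 4, 0, 0, 0], [0, 0, 0, 2, 0, 0, 0], [0, 0, 0, 2, 0, 0, 0], [0, 0, 0, 2, 0, 0, 0], [0, 0, 0, 0, 0, 0, 0]])

```text
time_s: 15.95
tool_pos: [0.4944, -0.05, 0.1113]
tool_rot: [180.0, -11.4, 3.8]
force: [-2.7, -0.4, 3.0]
grip_width: 0.0005
```

send_rows(plan=[[0, 0, 0, 1.5, 0, 0, 0], [0, 0, 0, 1.5, 0, 0, 0], [0, 0, 0, 1.5, 0, 0, 0], [0, 0, 0, 1, 0, 0, 0], [0, 0, 0, 0, 0, 0, 0]])

```text
time_s: 16.45
tool_pos: [0.495, -0.05, 0.1095]
tool_rot: [179.9, -11.3, 3.8]
force: [-21.9, 1.8, 35.1]
grip_width: 0.0006
```

```bash
python3 -c "from fit import *;where()"
```

```text
phot mm [-101.2  -64.   109.5] [179.91 -11.27   3.84] F [-21.9   1.8  35.1] t 16.45 yaw 3.8190903945077985
```

send_rows(plan=[[0, 0, 0, -5, 0, 0, 0], [0, 0, 0, -10, 0, 0, 0], [0, 0, 0, -30, 0, 0, 0], [0, 0, 0, -40, 0, 0, 0], [0, 0, 0, -40, 0, 0, 0], [0, 0, 0, 0, 0, 0, 0], [0, 0, 0, 0, 0, 0, 0], [0, 0, 0, 0, 0, 0, 0]])

```text
time_s: 17.25
tool_pos: [0.4703, -0.0514, 0.2272]
tool_rot: [-180.0, -11.3, 3.8]
force: [-0.7, -0.5, -1.2]
grip_width: 0.0003
```

Run:
```python
from fit import *
import cv2
where()
im=env.read_camera("side")
cv2.imwrite("pics/c7.png",cv2.resize(im[130:310,190:360,::-1],None,fx=3.3,fy=3.3,interpolation=3))
```

```text
phot mm [-125.9  -63.8  227.2] [-179.97  -11.31    3.83] F [-0.7 -0.5 -1.2] t 17.25 yaw 3.8190903945077985
```

View pics/c7.png

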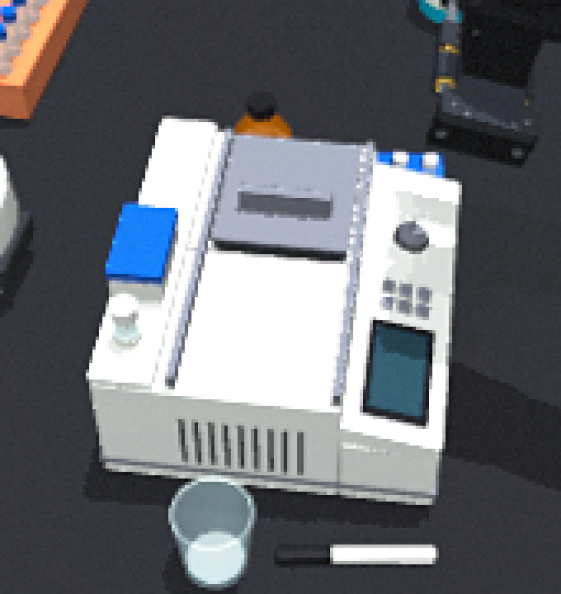

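The cover is still shut (rib at about (285,203)), the key is out again at (412,236), the bystanders are where they stood, and the arm is clear.

```bash
python3 -c "from cell import env;print(env.sign_off())"
```

```text
the job is handed in; nothing more can be done
None
```

The lever is down, the cover is shut and the start key has been pressed, in that order. I handed the job in at about 17 s, with the arm clear and touching nothing.

- **Clamp lever:** My first press failed. The fingers came down beside the lever's raised tip and were pushed sideways by about 11 N, which bent the tool about 10 mm towards the port's right wall. I estimate the fingers stayed 5–10 mm short of the frame, but I couldn't see this. I lifted, moved 11 mm inward and pressed again. It stopped firmly at z 110.5 with 25 N, against 111 expected. A picture then showed the pad at its level position.
- **Cover:** It slid with about 1.7 N and stopped hard at 12.8 N. The rib appeared where the shut position should be, and was still there in the last picture.
- **Start key:** I pressed it square to the panel after the cover was shut. It bottomed out about 4.5 mm down and sprang back. The fingertip force reached about 41 N, more than I meant. The 40 N limit is stated for the arm and gripper body, so I don't expect this to count, but it was close.
- **Surroundings:** The last side picture showed the vial, box, beaker, marker, rack and amber bottle where they had been. I didn't check the media bottle and tip box again. The cuvette can't be seen under the shut cover, but the fingers never came within about 25 mm of it.

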